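# Hold the tablet dispenser's spring slide open at its mark for refilling

### The arm

A 7-joint arm with a two-finger parallel gripper is mounted at the origin on a cart in front of the work surface, level with it; the furniture and walls round the work are solid. World frame = base frame: x ahead of the robot, y to its left, z up, the work surface at z = 0. Lengths are in m, angles in rad, forces in N, time in s.
With the tool pointing down it reaches from about 0.425 to 0.875 m from the base axis. Payload 4.7 kg.
Tool frame: the origin (TCP) lies midway between the tips of the shut fingers; the grasp point (between the pads) lies 19 mm behind it; z points along the fingers, y is the line along which they close (so a half turn about z gives the same grasp; the last joint's range is limited). The gripper opens to 87 mm and grips with 3 to 60 N. Pads are 19 mm wide; open, the fingers measure 117 mm over their backs; the gripper's body (75 mm by 190 mm) begins 51 mm behind the grasp point.
Start: joints at [1.304, 0.321, -0.07, 1.45, 0.023, 1.371, -0.057], TCP at [0.18, -0.625, 0.223] pointing down, gripper open.
Joint ranges: [-2.86, 2.86], [-0.3, 2.09], [-1.38, 1.24], [0.06, 2.45], [-1.56, 4.7], [0.09, 2.05], [-2.69, 2.69]. Speed limits (rad/s): [2.57, 2.57, 3.14, 3.14, 3.14, 3.14, 3.14].

### API

Orientations are given as a rotation vector (axis times angle).
In Python, from bench import ctrl gives the robot as it stands. The module is installed in compiled form; this text tells all that it offers.
- The arm moves only by the shell command python3 -m handwheel 'ROWS' [FORCE]. ROWS is JSON, a list of rows, each a list of 7 numbers: the finger opening in m, from 0 to 0.087, then the shift along the tool's x, y, z in m, then the turn, a rotation vector about the tool's x, y, z in degrees. A call has 1 to 12 rows; each row shifts and turns the commanded pose from where the row before left it, along the tool's axes as they then stand; what a row does not reach is not made up. A row lasts 1/8 s, in which the tool goes at most 62.5 mm and 10.7 degrees, less where a joint would pass 70% of its speed; a pose out of reach is approached as far as the arm can. A call is refused whole if a number of a shift passes 0.0625 or a number of a turn 10.7, either way. A call with a gripper value outside its range is refused whole. The fingers move at their own pace and stop on an object; FORCE is the grip in N (left out, the last holds). Time passes only in rows, so rows that do not move let the fingers close. It gives the time, the measured TCP pose, the force, the opening and the grip force at its end, in the units of the state.
- ctrl.get_state(): the state, without advancing time (a new reading comes with each control period).
- ctrl.get_image(name): name is "side" or "top" or "wrist"; returns (picture, depth): 420x560x3 uint8, blue, green, red; 420x560 float32, m along the optical axis (not along the pixel's ray), 0 where there is no reading.
- ctrl.camera_info(name): a dict with "intrinsics" (3x3 intrinsics, pixels), "D" ([k1, k2, p1, p2, k3] as OpenCV has them; the pictures are not rectified), "R" (3x3) and "t" (3): a world point X has camera coordinates R X + t. Camera axes: x right, y down, z forward; pixel columns grow to the right and rows downward; lengths in m; the calibration is good to about 2 mm. A picture is of the moment at which its call begins: read the wrist's pose just before it. camera_info takes no time and is no camera call; for the wrist camera it gives the pose at the moment of the call.
- ctrl.close_job(): hands the job in; it is judged then, once.
The state is a dict: "time": time; "joint_positions": joint angles; "qd": joint speeds; "joint_torque": joint torques, N m; "position": TCP position; "tool_rot": TCP orientation; "ft_force": force on the tool from outside, world axes, zero at the start; "torque": the same for the moment, N m; "grip_width": opening from 0.0 (shut) to 1.0 (fully open); "grip_force": force on a finger pad.
Only numpy, scipy, OpenCV 4.12 (cv2) and the standard library are available. Lean on these libraries where they do the work, as an engineer would, in place of code of your own. Each camera call takes 0.05 s, during which the arm holds its last target. There are 200 camera calls.

### The job

Get the dishwasher-tablet dispenser ready for me to refill: lift the wooden lid off it and set the lid down gently, knob up and flat on the bare worktop, letting go of it. Then pull the dispenser's spring-loaded slide out by its post until the little pointer is level with the mark on the white clip, and keep holding it there with the fingers: finish while still holding, because it springs shut if let go. Leave the egg timer, the mug and the garlic where they are.

Things in the scene. Friction and masses are not known exactly. Their poses are not given: they have to be found in the camera images.
- dispenser: Fixed tablet dispenser. Origin: canister axis, worktop height; z up; the slide comes out along its -x. Grey foot, 104 mm wide, 28 mm high; on it an open white canister, 92 mm outside, 84 mm inside, rim at z = 88 mm. A grey tongue, 72 mm wide and 8 mm thick, runs out to x = -166 mm, with steel guide rails at y = +-19 mm, 18 mm high.
- slide: Spring slide; axes as the dispenser's. Origin: under the post, worktop height; shut, at dispenser x = -92, y = 0; travels 0 to 58 mm along -x to a stop. Steel bar 28 mm wide, top at z = 15 mm; upright round black post, 18 mm diameter, plain from z = 21 to 66 mm, top 70 mm, 26 mm flange below. Spring pulls shut: 4 N + 0.1 N per mm; starts shut, returns when let go.
- post_top (a point): Centre of the top of the slide's post, 70 mm above the slide's origin.  Room round it: the worktop's front edge is at world x = 0.38 m, a wall cabinet hangs beyond x = 0.6 m from 0.46 m up (keep the wrist clear of it), and the worktop at x 0.40 to 0.53, y -0.23 to -0.35 m, is always bare.
- pointer (a point): Tip of the small steel pointer that sticks out from the foot of the post to the dispenser's +y, at the post's own x: 30 mm beside the slide's origin and 19.5 mm up.
- mark (a point): The mark: inner end of the thin black ridge on the white clip (12 mm long, 6 mm thick, 22 mm high) on the tongue's +y edge; fixed; 32 mm to +y of the dispenser's centre line, 20.5 mm up; axes as the dispenser's. Its place varies: 18 to 42 mm further out along -x than the shut pointer.
- lid: Loose light wooden lid, 98 mm across, 84 to 168 g. Origin: centre of its underside; z up through the knob. Plug 79 mm diameter, z 0 to 8 mm, hangs in the canister with 2.5 mm play; flange z 8 to 14 mm; round knob 26 mm diameter, z 14 to 46 mm. On the canister its origin is 80 mm up; set down it stands on the plug, origin at height 0.
- egg_timer: Bystander: round egg timer, 61 mm across, 52 mm high, origin under its centre. Leave alone.
- mug_grey: Bystander: pale mug, 78 mm across, 111 mm with handle, 89 mm high, origin under its centre. Leave alone.
- garlic_a: Bystander: garlic bulb, about 60 mm across, 58 mm high, origin under its centre. Leave alone.
Not all that is in view belongs to the job. Leave any red look-alike of the lid alone.

How it is judged:
By the outcome, as a careful person would: the job done as asked, in the order asked, and still so for the second after the job is handed in, while the arm keeps its last pose, push and grip.
It also fails if it takes over 54 s, if anything falls off the work surface, if the arm or the gripper's body presses on something with over 40 N, if the wrist force passes 120 N, or if a joint passes its speed limit or range.

## Working session

There is one attempt and no reset: what is moved stays moved. The work goes in short steps, Python scripts to look and compute and a shell command to move; the robot and the scene stay as the last step left them, time stands still between calls to the robot, and variables do not carry over. Pictures are saved under pics/ and viewed, at most 10 in all, crops included, and the job is handed in when it is done.

```bash
mkdir -p pics
cat > h.py <<'E'
import numpy as np, cv2
from scipy.spatial.transform import Rotation as R
from bench import ctrl
def grab(n,tag):
    ci=ctrl.camera_info(n); im,d=ctrl.get_image(n)
    cv2.imwrite(f'pics/{tag}.png',im); np.savez(f'pics/{tag}.npz',im=im,d=d,K=ci['intrinsics'],D=ci['D'],R=ci['R'],t=ci['t'])
def load(tag): return np.load(f'pics/{tag}.npz')
def ray(c,u,v):
    p=cv2.undistortPoints(np.array([[[u,v]]],float),np.array(c['K']),np.array(c['D']))[0,0]
    Rm=np.array(c['R']);o=-Rm.T@np.array(c['t']).ravel(); return o,Rm.T@np.array([p[0],p[1],1])
def atz(c,u,v,z):
    o,r=ray(c,u,v); return o+r*(z-o[2])/r[2]
def bydepth(c,u,v):
    o,r=ray(c,u,v); return o+r*c['d'][int(round(v)),int(round(u))]
def cloud(c):
    h,w=c['d'].shape; uv=np.stack(np.meshgrid(np.arange(w),np.arange(h)),-1).reshape(-1,1,2).astype(float)
    p=cv2.undistortPoints(uv,c['K'],c['D'])[:,0]; d=c['d'].ravel()
    X=(np.c_[p,np.ones(len(p))]*d[:,None]-c['t'].ravel())@c['R']; X[d==0]=np.nan
    return X.reshape(h,w,3)
def proj(c,X):
    return cv2.projectPoints(np.array(X,float).reshape(-1,1,3),cv2.Rodrigues(c['R'])[0],c['t'].ravel(),c['K'],c['D'])[0][:,0]
E
python3 - <<'E'
from h import *
np.set_printoptions(precision=4,suppress=True)
s=ctrl.get_state(); print(s)
print(R.from_rotvec(s['tool_rot']).as_matrix())
grab('top','top0');grab('side','side0')
a=cv2.imread('pics/top0.png')
cv2.imwrite('pics/top0b.png',cv2.resize(a,(800,600)))
for n in('top','side'):
    c=load(n+'0');print(n,-c['R'].T@c['t'].ravel(),c['R'])
E
```

```text
{'time': 0.0, 'joint_positions': array([ 1.3041,  0.3218, -0.0701,  1.4517,  0.0226,  1.3708, -0.0569]), 'qd': array([-0.0007, -0.0005,  0.0002,  0.0004,  0.0009, -0.0002,  0.0016]), 'joint_torque': array([  0.0009, -49.1279,  -0.4034, -31.2523,  -0.0638,   0.0438,
         0.0002]), 'position': array([ 0.1799, -0.624 ,  0.2215]), 'tool_rot': array([-3.1088, -0.4395,  0.0006]), 'ft_force': array([ 0.2608, -0.0396,  0.4003]), 'torque': array([-0.0132, -0.0161,  0.0228]), 'grip_force': 0.0, 'grip_width': 1.0011097925210561}
[[ 0.9608  0.2772 -0.0007]
 [ 0.2772 -0.9608  0.0018]
 [-0.0001 -0.0019 -1.    ]]
top [0.3409 0.0719 1.3228] [[-0.0173 -0.9995 -0.0249]
 [-0.9851  0.0213 -0.1706]
 [ 0.1711  0.0215 -0.985 ]]
side [0.1059 0.7919 0.6505] [[-0.8487 -0.5289 -0.0002]
 [-0.3114  0.4999 -0.8082]
 [ 0.4276 -0.6858 -0.589 ]]
```

View pics/top0.png

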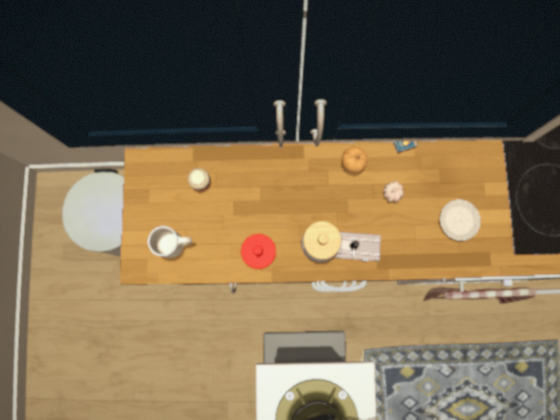

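View pics/side0.png

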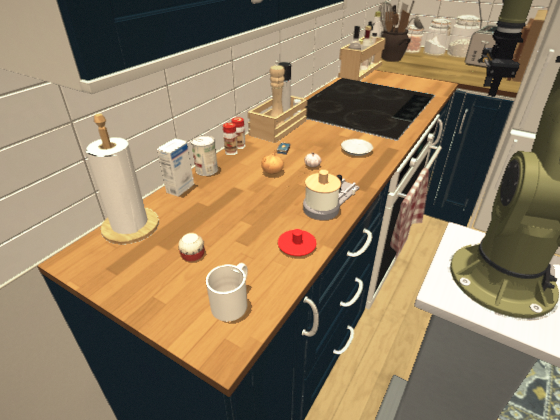

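The wooden lid sits on the canister at top pixel (322,240), side (322,190), with the slide running right to (380,246). Things that could be mistaken for it: the red lid at top (258,251), side (297,242), and the white plate at top (460,220). I choose the wooden one on the canister and will now measure it and check it in a crop.

Run:
```python
from h import *
np.set_printoptions(precision=4,suppress=True)
c=load('top0');X=cloud(c)
for u,v in[(322,239),(315,248),(354,244),(370,246),(258,250),(300,260),(165,242)]:print(u,v,X[v,u])
# lid ring: flange top z~.094
Z=X[...,2]
reg=np.zeros(Z.shape,bool);reg[205:280,290:400]=1
for lo,hi,n in[(.086,.100,'flange'),(.118,.135,'knob'),(.05,.08,'post'),(.004,.0125,'tongue')]:
    m=reg&(Z>lo)&(Z<hi); P=X[m]; print(n,m.sum(),P.mean(0),P.min(0),P.max(0))
    if n=='tongue':
        q,r=cv2.minAreaRect(P[:,:2].astype(np.float32)*1000)[:2];print(cv2.minAreaRect(P[:,:2].astype(np.float32)*1000))
a=c['im'];cr=cv2.resize(a[205:280,285:395],(792,540),interpolation=cv2.INTER_CUBIC)
cv2.imwrite('pics/crop1.png',cr)
```

```text
322 239 [ 0.4725 -0.0199  0.1263]
315 248 [ 0.4532 -0.0036  0.0933]
354 244 [ 0.4637 -0.108   0.0694]
370 246 [ 0.4631 -0.1607  0.0085]
258 250 [0.4554 0.1463 0.0434]
300 260 [ 0.4297  0.0329 -0.0047]
165 242 [0.485  0.4075 0.0122]
flange 1021 [ 0.4732 -0.0216  0.0929] [ 0.4269 -0.0695  0.0861] [0.521  0.0269 0.0995]
knob 82 [ 0.4736 -0.0217  0.1245] [ 0.4623 -0.0333  0.1183] [ 0.4857 -0.0098  0.1313]
post 43 [ 0.462  -0.1047  0.0657] [ 0.4332 -0.122   0.0503] [0.4723 0.0155 0.0736]
tongue 805 [ 0.4659 -0.1252  0.0072] [ 0.3741 -0.2449  0.004 ] [0.5815 0.0618 0.0125]
((477.25213623046875, -92.27487182617188), (303.79376220703125, 205.92523193359375), 88.71744537353516)
```

View pics/crop1.png

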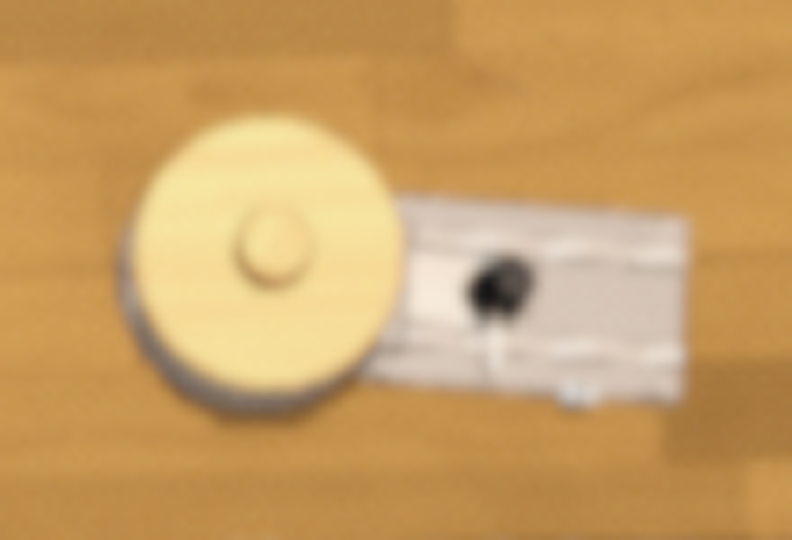

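The crop shows the pale wooden lid with knob (273,245), post (503,285), pointer running down to about (492,380) and the clip at (577,395). This is the described dispenser. I'll work out its yaw and the turn needed.

```bash
cat >> h.py <<'E'
np.set_printoptions(precision=4,suppress=True)
def togo(x,y,z,yawx):
    "shift in tool axes to target; turn about tool z (deg) so tool x has azimuth yawx"
    s=ctrl.get_state(); M=R.from_rotvec(s['tool_rot']).as_matrix(); p=np.array(s['position'])
    az=np.degrees(np.arctan2(M[1,0],M[0,0])); T=np.array([[np.cos(np.radians(yawx)),np.sin(np.radians(yawx)),0],[np.sin(np.radians(yawx)),-np.cos(np.radians(yawx)),0],[0,0,-1]]).T
    T=np.array([[np.cos(np.radians(yawx)),np.sin(np.radians(yawx)),0],[np.sin(np.radians(yawx)),-np.cos(np.radians(yawx)),0],[0,0,-1]])
    print('t',s['time'],'p',p,'az',az,'shift',M.T@(np.array([x,y,z])-p),'turnvec',np.degrees(R.from_matrix(M.T@T).as_rotvec()),'q',s['joint_positions'],'F',s['ft_force'],'w',s['grip_width'],s['grip_force'])
E
python3 - <<'E'
from h import *
c=load('top0'); f=lambda u,v,z: atz(c,285+(u-3.1)/7.2,205+(v-3.1)/7.2,z)
A=f(688,215,.008);B=f(683,402,.008);print('end corners',A,B,np.linalg.norm(A-B))
m=(A+B)/2; post=f(503,272,.07); knob=f(273,240,.126)
e=(B-A)/np.linalg.norm(B-A); print('y axis az',np.degrees(np.arctan2(e[1],e[0])))
print(m,post,knob)
for P in(post,knob):
    d=m-P; print('dist to end',np.linalg.norm(d[:2]),'az of -x',np.degrees(np.arctan2(d[1],d[0])))
print('ptr',f(492,378,.0195),'clip',f(577,390,.0205))
togo(.474,-.022,.22,90)
E
python3 -m handwheel '[[0.07,0,0,0,0,0,-10.5],[0.07,0,0,0,0,0,-10.5],[0.07,0,0,0,0,0,-10.5],[0.07,0,0,0,0,0,-10.5],[0.07,0,0,0,0,0,-10.5],[0.07,0,0,0,0,0,-10.5],[0.07,0,0,0,0,0,-10.5]]'
```

```text
end corners [ 0.4946 -0.1905  0.008 ] [ 0.4229 -0.1849  0.008 ] 0.07193336878487068
y axis az 175.5284999430141
[ 0.4588 -0.1877  0.008 ] [ 0.468  -0.1092  0.07  ] [ 0.4752 -0.0212  0.126 ]
dist to end 0.07900672092683454 az of -x -96.67509623953552
dist to end 0.16729263589826507 az of -x -95.65076153651948
ptr [ 0.4329 -0.1106  0.0195] clip [ 0.4276 -0.1424  0.0205]
t 0.1 p [ 0.18   -0.6241  0.2216] az 16.089799262049354 shift [ 0.4494 -0.497   0.0024] turnvec [ -0.0831  -0.0562 -73.9102] q [ 1.3041  0.3217 -0.0701  1.4515  0.0226  1.3708 -0.0569] F [ 0.6126  0.5268 -0.0729] w 1.0042399308288303 0.0
time: 0.98
position: [0.1799, -0.6242, 0.2219]
tool_rot: [-2.222, -2.219, -0.001]
ft_force: [0.4, -0.2, 0.4]
grip_width: 0.804
grip_force: 0.0
```

```bash
python3 -m handwheel '[[0.06,0.05,0.045,0,0,0,0],[0.06,0.05,0.045,0,0,0,0],[0.06,0.05,0.045,0,0,0,0],[0.06,0.05,0.045,0,0,0,0],[0.06,0.05,0.045,0,0,0,0],[0.06,0.05,0.045,0,0,0,0],[0.06,0.03,0.003,0,0,0,0]]' 30
python3 - <<'E'
from h import *
togo(.474,-.0215,.2,90)
grab('wrist','w1')
a=cv2.imread('pics/w1.png')
E
```

```text
time: 1.85
position: [0.4393, -0.3133, 0.2222]
tool_rot: [-2.222, -2.22, -0.003]
ft_force: [-0.8, -0.0, 0.4]
grip_width: 0.691
grip_force: 0.0
t 1.85 p [ 0.4393 -0.3133  0.2222] az 89.96533210574216 shift [0.2918 0.0345 0.0228] turnvec [ 0.0667 -0.1024 -0.0347] q [ 1.0393  0.115  -0.5018  1.7117  0.0547  1.3292  0.5266] F [-0.802  -0.0182  0.4484] w 0.6906619126103819 0.0
```

View pics/w1.png

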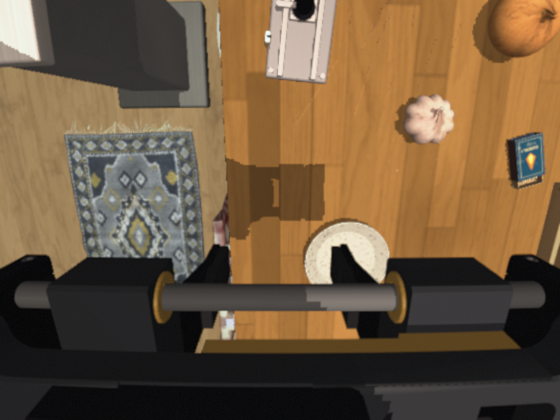

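The wrist view shows the tongue at (300,40) with the post at (303,8) and the clip at (268,37), the garlic at (430,118) and the plate at (347,258). On to the lid.

```bash
python3 -m handwheel '[[0.06,0.05,0.006,0,0,0,0],[0.06,0.05,0.006,0,0,0,0],[0.06,0.05,0.006,0,0,0,0],[0.06,0.05,0.006,0,0,0,0],[0.06,0.05,0.006,0,0,0,0],[0.06,0.042,0.0045,0,0,0,0],[0.06,0,0,0.02,0,0,0],[0.06,0,0,0,0,0,0]]' 30
python3 - <<'E'
from h import *
togo(.4745,-.0215,.1,90)
grab('side','s1');grab('top','t1')
c=load('top0');print('plate',atz(c,460,220,.01))
E
```

```text
time: 2.9
position: [0.4715, -0.0259, 0.2012]
tool_rot: [-2.227, -2.213, 0.003]
ft_force: [0.4, -1.0, 0.7]
grip_width: 0.688
grip_force: 0.0
t 2.9 p [ 0.4715 -0.0259  0.2012] az 89.62530124967132 shift [0.0044 0.0033 0.1012] turnvec [-0.1813 -0.0046 -0.3747] q [ 0.7872 -0.0225 -0.7687  1.8785 -0.0164  1.2825  0.0168] F [ 0.3741 -0.9964  0.7165] w 0.6880679036598866 0.0
plate [ 0.5297 -0.4177  0.01  ]
```

```bash
python3 -m handwheel '[[0.06,0.0045,0.0035,0.03,0,0,0],[0.06,0,0,0.03,0,0,0],[0.06,0,0,0.02,0,0,0],[0.06,0,0,0.012,0,0,0],[0.06,0,0,0.007,0,0,0],[0.06,0,0,0.003,0,0,0],[0.06,0,0,0,0,0,0]]' 20
python3 - <<'E'
from h import *
togo(.4745,-.0215,.099,90)
grab('wrist','w2');
E
```

```text
time: 3.88
position: [0.4767, -0.0215, 0.1009]
tool_rot: [2.229, 2.213, 0.0]
ft_force: [-0.6, -0.4, 0.1]
grip_width: 0.686
grip_force: 0.0
t 3.875 p [ 0.4767 -0.0215  0.1009] az 89.58517009590561 shift [ 0.     -0.0022  0.0019] turnvec [ 0.0386  0.0142 -0.4148] q [ 0.7506  0.1076 -0.79    1.9925  0.0872  1.0742 -0.0854] F [-0.627  -0.4189  0.0838] w 0.6861708002660469 0.0
```

View pics/w2.png

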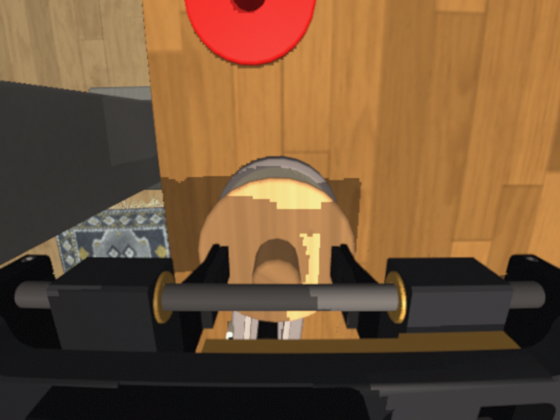

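The knob at (277,262) is centred between the fingers at (210,270) and (350,270), so I close.

```bash
python3 -m handwheel '[[0.0,0,-0.002,0.001,0,0,0],[0.0,0,0,0,0,0,0],[0.0,0,0,0,0,0,0],[0.0,0,0,0,0,0,0],[0.0,0,0,0,0,0,0],[0.0,0,0,0,0,0,0]]' 20
python3 -m handwheel '[[0.0,0,0,-0.005,0,0,0],[0.0,0,0,-0.01,0,0,0],[0.0,0,0,-0.02,0,0,0],[0.0,0,0,-0.02,0,0,0],[0.0,0,0,-0.02,0,0,0],[0.0,0,0,0,0,0,0]]' 20
python3 -c "
from h import *
togo(.465,-.29,.17,90)"
```

```text
time: 4.68
position: [0.4744, -0.0214, 0.0996]
tool_rot: [2.229, 2.213, 0.0]
ft_force: [0.1, 1.3, 0.7]
grip_width: 0.294
grip_force: 20.0
time: 5.42
position: [0.4756, -0.0215, 0.1763]
tool_rot: [2.227, 2.211, 0.003]
ft_force: [0.1, -0.5, -0.9]
grip_width: 0.288
grip_force: 20.0
t 5.425 p [ 0.4756 -0.0215  0.1763] az 89.58718136232419 shift [-0.2686 -0.0087  0.0066] turnvec [ 0.2083  0.0702 -0.4127] q [ 0.7806  0.0056 -0.7852  1.9091  0.0056  1.2249 -0.0136] F [ 0.1167 -0.5047 -0.8966] w 0.2875891492750835 19.999859946619836
```

```bash
python3 -m handwheel '[[0.0,-0.025,-0.001,0,0,0,0],[0.0,-0.035,-0.001,0,0,0,0],[0.0,-0.04,-0.001,0,0,0,0],[0.0,-0.04,-0.001,0,0,0,0],[0.0,-0.04,-0.001,0,0,0,0],[0.0,-0.04,-0.001,0,0,0,0],[0.0,-0.03,-0.001,0,0,0,0],[0.0,-0.018,-0.001,0,0,0,0],[0.0,0,0,0,0,0,0]]'
python3 -m handwheel '[[0.0,0,0,0.03,0,0,0],[0.0,0,0,0.04,0,0,0],[0.0,0,0,0.03,0,0,0],[0.0,0,0,0.02,0,0,0],[0.0,0,0,0.015,0,0,0],[0.0,0,0,0,0,0,0]]'
python3 -c "
from h import *
togo(.465,-.29,.0195,90)
grab('side','s2')
a=load('s2')['im'];cv2.imwrite('pics/s2c.png',cv2.resize(a[130:230,280:420],(798,570),interpolation=cv2.INTER_CUBIC))"
```

```text
time: 6.55
position: [0.4638, -0.29, 0.1738]
tool_rot: [-2.231, -2.21, -0.0]
ft_force: [0.6, 0.2, -1.5]
grip_width: 0.293
grip_force: 20.0
time: 7.3
position: [0.464, -0.2879, 0.0387]
tool_rot: [-2.226, -2.214, 0.0]
ft_force: [-0.2, 0.2, -1.3]
grip_width: 0.29
grip_force: 20.0
t 7.3 p [ 0.464  -0.2879  0.0387] az 89.67128889173105 shift [-0.0021  0.001   0.0192] turnvec [-0.0872 -0.0848 -0.3286] q [ 0.9755  0.3185 -0.5341  1.891   0.1918  0.9846  0.3507] F [-0.2054  0.1674 -1.2599] w 0.2903882602004678 20.000053102558013
```

View pics/s2c.png

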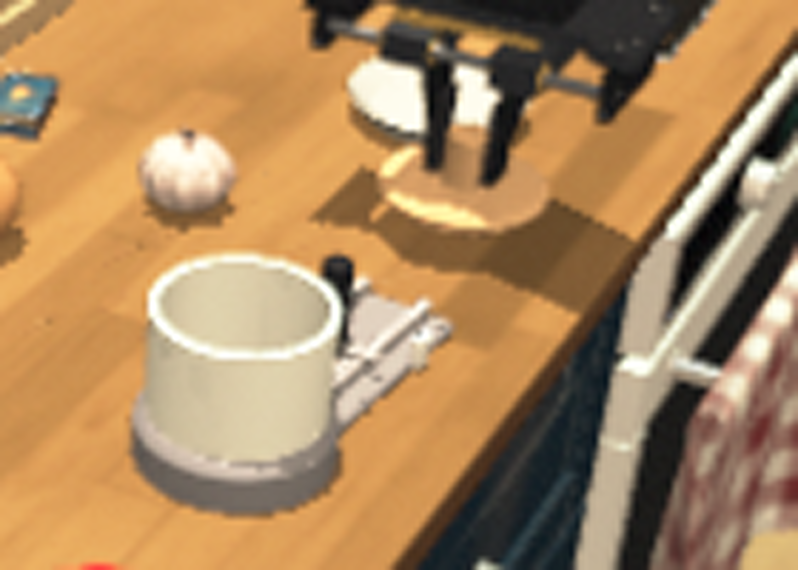

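The lid is off the canister and level in the fingers at (465,185), a little above bare worktop and clear of the plate (430,90). I lower it slowly.

```bash
python3 -m handwheel '[[0.0,0,0,0.006,0,0,0],[0.0,0,0,0.005,0,0,0],[0.0,0,0,0.003,0,0,0],[0.0,0,0,0.001,0,0,0],[0.0,0,0,0.001,0,0,0],[0.0,0,0,0.001,0,0,0],[0.0,0,0,0,0,0,0]]'
python3 -m handwheel '[[0.0,0,0,0.0005,0,0,0],[0.0,0,0,0,0,0,0]]'
python3 -m handwheel '[[0.0,0,0,0.0005,0,0,0],[0.0,0,0,0,0,0,0]]'
```

```text
time: 8.22
position: [0.4644, -0.2894, 0.0225]
tool_rot: [2.229, 2.213, -0.0]
ft_force: [0.6, 0.4, -1.4]
grip_width: 0.289
grip_force: 20.0
time: 8.48
position: [0.4644, -0.2894, 0.0221]
tool_rot: [2.229, 2.213, -0.0]
ft_force: [-0.4, 0.9, -1.0]
grip_width: 0.292
grip_force: 20.0
time: 8.72
position: [0.4644, -0.2894, 0.0215]
tool_rot: [2.229, 2.213, -0.0]
ft_force: [0.7, 0.2, -1.9]
grip_width: 0.295
grip_force: 20.0
```

```bash
for i in 1; do python3 -m handwheel '[[0.0,0,0,0.001,0,0,0],[0.0,0,0,0,0,0,0]]'; python3 -m handwheel '[[0.0,0,0,0.0005,0,0,0],[0.0,0,0,0,0,0,0]]';python3 -m handwheel '[[0.0,0,0,0.0005,0,0,0],[0.0,0,0,0,0,0,0]]'; done
```

```text
time: 8.98
position: [0.4643, -0.2893, 0.0204]
tool_rot: [-2.229, -2.213, 0.0]
ft_force: [-0.5, 0.1, -1.0]
grip_width: 0.29
grip_force: 20.0
time: 9.22
position: [0.4644, -0.2893, 0.02]
tool_rot: [-2.229, -2.213, 0.0]
ft_force: [0.2, -0.4, -0.3]
grip_width: 0.291
grip_force: 20.0
time: 9.48
position: [0.4644, -0.2894, 0.0196]
tool_rot: [2.229, 2.213, -0.0]
ft_force: [0.1, -0.3, -0.9]
grip_width: 0.295
grip_force: 20.0
```

```bash
python3 -m handwheel '[[0.0,0,0,0.0005,0,0,0],[0.0,0,0,0,0,0,0]]'; python3 -m handwheel '[[0.0,0,0,0.0005,0,0,0],[0.0,0,0,0,0,0,0]]';python3 -m handwheel '[[0.0,0,0,0.0005,0,0,0],[0.0,0,0,0,0,0,0]]'
```

```text
time: 9.72
position: [0.4644, -0.2894, 0.0196]
tool_rot: [2.229, 2.213, -0.001]
ft_force: [-2.1, 1.5, 5.4]
grip_width: 0.291
grip_force: 20.0
time: 9.98
position: [0.4644, -0.2894, 0.0195]
tool_rot: [2.229, 2.213, -0.001]
ft_force: [-2.8, 1.2, 8.6]
grip_width: 0.291
grip_force: 20.0
time: 10.22
position: [0.4644, -0.2895, 0.0195]
tool_rot: [2.229, 2.213, -0.001]
ft_force: [-4.7, 2.2, 13.0]
grip_width: 0.289
grip_force: 20.0
```

Contact at 0.0195, as predicted. I back off the push and release.

```bash
python3 -m handwheel '[[0.0,0,0,-0.001,0,0,0],[0.03,0,0,0,0,0,0],[0.05,0,0,0,0,0,0],[0.05,0,0,0,0,0,0],[0.05,0,0,0,0,0,0]]' 10
python3 -m handwheel '[[0.05,0,0,-0.01,0,0,0],[0.05,0,0,-0.03,0,0,0],[0.05,0,0,-0.04,0,0,0],[0.05,0,0,-0.04,0,0,0],[0.05,0,0,0,0,0,0]]' 10
python3 - <<'E'
from h import *
grab('top','t3');grab('wrist','w3')
c=load('t3');X=cloud(c);Z=X[...,2]
c=load('w3');X=cloud(c)
m=(abs(X[...,0]-.464)<.06)&(abs(X[...,1]+.2895)<.06)
for lo,hi in((.005,.025),(.036,.055)):
    P=X[m&(X[...,2]>lo)&(X[...,2]<hi)]
    print(len(P),P.mean(0),P.min(0),P.max(0))
    A=np.c_[P[:,:2],np.ones(len(P))];print(np.linalg.lstsq(A,P[:,2],rcond=None)[0])
# post area
m=(X[...,2]>.055)&(X[...,2]<.085)&(abs(X[...,1]+.113)<.05)&(abs(X[...,0]-.467)<.05)
print('post',m.sum(),X[m].mean(0) if m.any() else '')
togo(.467,-.113,.13,85)
cv2.imwrite('pics/w3b.png',c['im'])
E
```

```text
time: 10.85
position: [0.4644, -0.2894, 0.0189]
tool_rot: [-2.229, -2.213, -0.0]
ft_force: [0.3, 0.2, 0.2]
grip_width: 0.543
grip_force: 0.0
time: 11.48
position: [0.4669, -0.2906, 0.1434]
tool_rot: [2.224, 2.208, 0.001]
ft_force: [0.1, -0.8, -0.9]
grip_width: 0.575
grip_force: 0.0
6454 [ 0.4632 -0.286   0.0142] [ 0.4146 -0.3384  0.0084] [ 0.5116 -0.2405  0.025 ]
[ 0.0007 -0.0019  0.0133]
649 [ 0.4632 -0.2879  0.0454] [ 0.4507 -0.3013  0.0361] [ 0.4759 -0.2764  0.0479]
[ 0.0035 -0.1215  0.0088]
post 0 
t 11.575 p [ 0.4645 -0.2895  0.1396] az 89.58929963712883 shift [0.1765 0.0013 0.0095] turnvec [0.0388 0.057  4.5893] q [ 1.0101  0.2013 -0.5571  1.7987  0.1156  1.1728  0.41  ] F [-0.939   0.5193 -1.7311] w 0.5746874086962336 0.0
```

View pics/w3b.png

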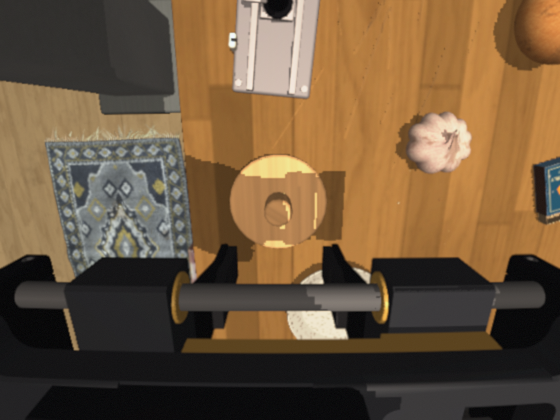

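The lid is flat and knob up at (278,205), released. I now move so the wrist camera sees the post and clip.

```bash
python3 -m handwheel '[[0.06,0.05,0,0,0,0,0],[0.06,0.04,0,0,0,0,4.6],[0.06,0.015,0,0,0,0,0],[0.06,0,0,0,0,0,0],[0.06,0,0,0,0,0,0]]' 10
python3 - <<'E'
from h import *
grab('wrist','w4')
c=load('w4');X=cloud(c)
m=(X[...,2]>.062)&(X[...,2]<.08)&(abs(X[...,1]+.113)<.04)&(abs(X[...,0]-.467)<.04)
print('post',m.sum(),X[m].mean(0) if m.any() else '')
togo(.467,-.113,.13,85)
q=proj(c,[[.467,-.113,.07],[.435,-.113,.02],[.43,-.145,.02]]);print(q)
u,v=q.mean(0).astype(int);u0,v0=max(u-60,0),max(v-45,0);print(u0,v0)
cv2.imwrite('pics/w4c.png',cv2.resize(c['im'][v0:v0+90,u0:u0+120],(800,600),interpolation=cv2.INTER_CUBIC))
E
```

```text
time: 12.2
position: [0.466, -0.1862, 0.1387]
tool_rot: [-2.318, -2.12, 0.001]
ft_force: [-0.8, -0.2, -0.5]
grip_width: 0.691
grip_force: 0.0
post 438 [ 0.4646 -0.1127  0.069 ]
t 12.25 p [ 0.466  -0.1862  0.1387] az 84.86996065336709 shift [ 0.073  -0.0055  0.0087] turnvec [-0.024   0.0092 -0.13  ] q [ 0.9225  0.1053 -0.624   1.9005  0.0674  1.1567  0.1845] F [-0.7836  0.3388 -0.1515] w 0.6888730845581421 0.0
[[273.7129 130.7856]
 [239.5615 132.417 ]
 [238.5441 167.9435]]
190 98
```

View pics/w4c.png

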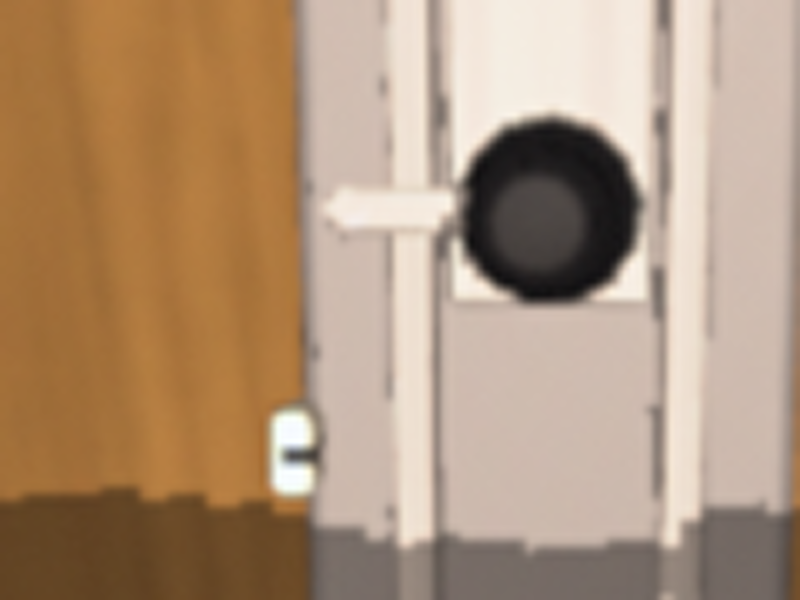

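Pointer tip at crop (324,208), mark's inner end at (318,455), post top at (540,222). I compute the distance along the slide.

Run:
```python
from h import *
c=load('w4');k=800/120
f=lambda u,v,z: atz(c,190+(u+.5)/k-.5,98+(v+.5)/k-.5,z)
p=f(324,208,.0195);m=f(318,455,.0205);t=f(540,222,.07)
print(p,m,t)
# slide axis from tongue edges: left edge at crop (299,0)->(314,590) z .008
a=f(299,20,.008);b=f(314,590,.008);d=(b-a)/np.linalg.norm(b-a);print('az of -x',np.degrees(np.arctan2(d[1],d[0])))
r1=f(672,300,.018);
for az in(-95.5,-95,-94.5,np.degrees(np.arctan2(d[1],d[0]))):
    e=np.array([np.cos(np.radians(az)),np.sin(np.radians(az)),0]); g=np.array([-e[1],e[0],0])
    print(az,'pull',e@(m-p),'lat mark-ptr',g@(m-p),'ptr-post along',e@(p-t),'lat',g@(p-t))
togo(t[0],t[1],.030,85)
```

```text
[ 0.4341 -0.1097  0.0195] [ 0.4291 -0.1429  0.0205] [ 0.4647 -0.1129  0.07  ]
az of -x -95.84639127835582
-95.5 pull 0.03347271716377454 lat mark-ptr -0.0017365794439437577 ptr-post along -0.00020195642520921456 lat -0.030747644302484507
-95 pull 0.03345628830310776 lat mark-ptr -0.0020286141748764148 ptr-post along -0.00047026914482437465 lat -0.0307447111464918
-94.5 pull 0.03343731161655541 lat mark-ptr -0.0023204944189855635 ptr-post along -0.0007385460516234425 lat -0.0307394366617123
-95.84639127835582 pull 0.033482604169322035 lat mark-ptr -0.0015341839953777647 ptr-post along -1.606380814776303e-05 lat -0.03074830334349944
t 12.25 p [ 0.466  -0.1862  0.1387] az 84.86996065336709 shift [ 0.073  -0.0078  0.1087] turnvec [-0.024   0.0092 -0.13  ] q [ 0.9225  0.1053 -0.624   1.9005  0.0674  1.1567  0.1845] F [-0.7836  0.3388 -0.1515] w 0.6888730845581421 0.0
```

```bash
python3 -m handwheel '[[0.06,0.04,-0.004,0,0,0,0],[0.06,0.033,-0.004,0,0,0,0],[0.06,0,0,0.02,0,0,0],[0.06,0,0,0.02,0,0,0],[0.06,0,0,0,0,0,0]]' 10
python3 - <<'E'
from h import *
togo(.4647,-.1129,.030,85)
c=ctrl.camera_info('wrist');print(-np.array(c['R']).T@np.array(c['t']).ravel())
E
```

```text
time: 12.88
position: [0.4635, -0.1118, 0.0977]
tool_rot: [-2.316, -2.119, 0.002]
ft_force: [-0.6, 0.5, 0.2]
grip_width: 0.689
grip_force: 0.0
t 12.875 p [ 0.4635 -0.1118  0.0977] az 84.90870375876644 shift [-0.0011  0.0015  0.0677] turnvec [-0.1778 -0.0626 -0.0912] q [ 0.8447  0.1033 -0.6882  1.9959  0.0737  1.0701  0.0346] F [-0.6067  0.4575  0.2421] w 0.6894101183346613 0.0
[ 0.4697 -0.0324  0.2602]
```

```bash
python3 -m handwheel '[[0.06,-0.001,0.001,0.02,0,0,0],[0.06,0,0,0.02,0,0,0],[0.06,0,0,0.015,0,0,0],[0.06,0,0,0.01,0,0,0],[0.06,0,0,0.003,0,0,0],[0.06,0,0,0,0,0,0]]' 10
python3 - <<'E'
from h import *
togo(.4647,-.1129,.030,85)
E
```

```text
time: 13.62
position: [0.4659, -0.1122, 0.0313]
tool_rot: [2.316, 2.122, 0.0]
ft_force: [-0.0, 0.2, 0.2]
grip_width: 0.689
grip_force: 0.0
t 13.625 p [ 0.4659 -0.1122  0.0313] az 84.99167452380082 shift [-0.0008 -0.0012  0.0013] turnvec [ 0.0206  0.0065 -0.0083] q [ 0.8117  0.2098 -0.6764  2.0509  0.1632  0.9322 -0.0391] F [-0.0369  0.1512  0.1797] w 0.689042279736107 0.0
```

```bash
python3 -m handwheel '[[0.0,-0.0008,-0.001,0,0,0,0],[0.0,0,0,0,0,0,0],[0.0,0,0,0,0,0,0],[0.0,0,0,0,0,0,0],[0.0,0,0,0,0,0,0],[0.0,0,0,0,0,0,0]]' 50
python3 - <<'E'
from h import *
togo(.4647,-.1129,.030,85)
E
```

```text
time: 14.38
position: [0.4657, -0.1129, 0.0312]
tool_rot: [2.315, 2.121, 0.003]
ft_force: [4.2, -1.3, -3.4]
grip_width: 0.195
grip_force: 50.0
t 14.375 p [ 0.4657 -0.1129  0.0312] az 84.99373054555248 shift [-0.0001 -0.001   0.0012] turnvec [ 0.1403  0.0015 -0.0063] q [ 0.8139  0.2081 -0.6762  2.0527  0.1619  0.9295 -0.0362] F [ 4.2403 -1.3352 -3.4037] w 0.19509173345574782 50.01303815612118
```

Post gripped; I pull 33 mm in small steps, then look.

```bash
python3 -m handwheel '[[0.0,-0.003,0,0,0,0,0],[0.0,-0.005,0,0,0,0,0],[0.0,-0.006,0,0,0,0,0],[0.0,-0.006,0,0,0,0,0],[0.0,-0.006,0,0,0,0,0],[0.0,-0.004,0,0,0,0,0],[0.0,-0.003,0,0,0,0,0],[0.0,0,0,0,0,0,0],[0.0,0,0,0,0,0,0]]' 50
python3 - <<'E'
from h import *
togo(.4657-.0335*np.cos(np.radians(85)),-.1129-.0335*np.sin(np.radians(85)),.0312,85)
for n in('wrist','side'):
    grab(n,n+'5');c=load(n+'5');q=proj(c,[[.4291,-.1429,.02]])[0];print(n,q)
    if n=='wrist': im=c['im']; u,v=q.astype(int)
    else: im2=c['im']; u2,v2=q.astype(int)
f=lambda im,u,v:cv2.resize(im[v-30:v+30,u-20:u+20],(400,600),interpolation=cv2.INTER_CUBIC)
print(u-20,v-30,u2-20,v2-30)
cv2.imwrite('pics/five.png',np.hstack([f(im,u,v),f(im2,u2,v2)]))
E
```

```text
time: 15.5
position: [0.4627, -0.1426, 0.0312]
tool_rot: [-2.313, -2.123, -0.005]
ft_force: [3.2, 6.2, -0.9]
grip_width: 0.192
grip_force: 50.0
t 15.5 p [ 0.4627 -0.1426  0.0312] az 85.08229800234736 shift [-0.0036  0.0004 -0.    ] turnvec [ 0.0533 -0.2103  0.0822] q [ 0.8553  0.2179 -0.6549  2.04    0.1599  0.9334  0.0305] F [ 3.218   6.1767 -0.8715] w 0.19245042996274514 50.002464797653374
wrist [228.608  258.2713]
side [351.9817 187.8613]
208 228 331 157
```

View pics/five.png

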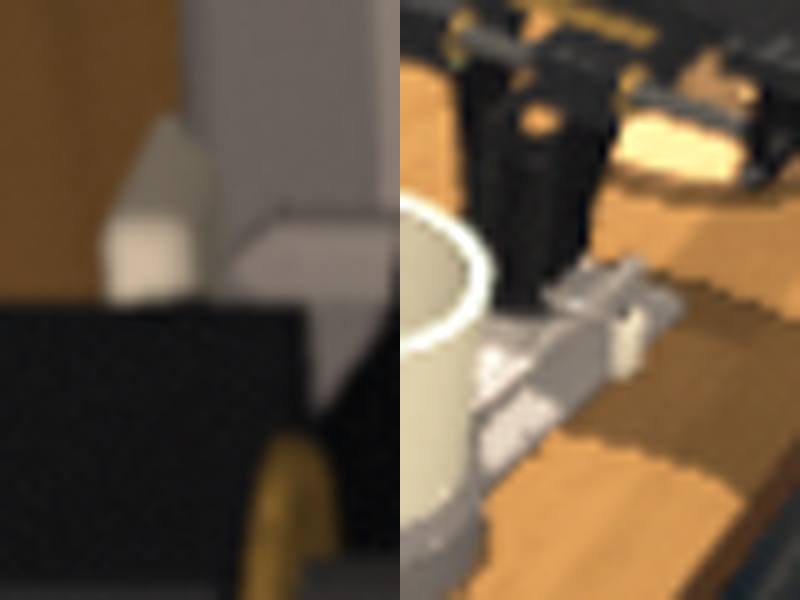

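Left (wrist): the clip's top front edge is at crop (150,215), and the pointer's chamfered tip is at about (230,270), with the mark itself hidden by a finger. Right (side): the post is gripped and the clip at (627,345) is still a little further out. TCP travel is 29.9 mm of the 33.5 mm needed, so I pull the rest.

```bash
python3 - <<'E'
from h import *
c=load('wrist5');f=lambda u,v,z:atz(c,208+(u+.5)/10-.5,228+(v+.5)/10-.5,z)
e=np.array([np.cos(np.radians(-95.2)),np.sin(np.radians(-95.2)),0]);m=np.array([.4291,-.1429,.0205])
print('tip to mark along', [round(float(e@(m-f(231,v,.0195))),4) for v in(265,275,285)], 'clip +x top edge rel mark',e@(f(150,215,.022)-m), 'w4 clip edge', end=' ')
w=load('w4');k=800/120;print(e@(atz(w,190+(292.5)/k-.5,98+407/k-.5,.022)-m))
E
python3 -m handwheel '[[0.0,-0.002,0,0,0,0,0],[0.0,-0.0015,0,0,0,0,0],[0.0,0,0,0,0,0,0],[0.0,0,0,0,0,0,0],[0.0,0,0,0,0,0,0]]' 50
python3 - <<'E'
from h import *
s=ctrl.get_state();p=np.array(s['position'])
print('travel',np.linalg.norm(p[:2]-[.4657,-.1129]),p,s['ft_force'],s['grip_width'])
grab('wrist','wrist6');grab('side','side6')
E
```

```text
tip to mark along [0.0027, 0.002, 0.0013] clip +x top edge rel mark -0.007185604414596023 w4 clip edge -0.006974547549506878
time: 16.23
position: [0.4624, -0.1459, 0.0312]
tool_rot: [-2.313, -2.123, -0.005]
ft_force: [4.2, 6.5, -0.3]
grip_width: 0.193
grip_force: 50.0
travel 0.03314067069268576 [ 0.4624 -0.1459  0.0312] [ 4.1578  6.4968 -0.3159] 0.19252569858660995
```

Run:
```python
from h import *
k=800/120
W=load('w4');c5=load('wrist5');c6=load('wrist6')
e=np.array([np.cos(np.radians(-95.2)),np.sin(np.radians(-95.2)),0]);m=np.array([.4291,-.1429,.0205])
fw=lambda u,v,z:atz(W,190+(u+.5)/k-.5,98+(v+.5)/k-.5,z)
f5=lambda u,v,z:atz(c5,208+(u+.5)/10-.5,228+(v+.5)/10-.5,z)
a=fw(345,188,.0205);b=f5(272,213,.0205);print('corner travel w4->w5',e@(b-a),b-a)
# pointer's +x edge line
a=fw(400,187,.0205);b=f5(330,213,.0205);print('edge travel',e@(b-a))
t=c5['im'][246:258,228:245]; r=cv2.matchTemplate(c6['im'][236:275,218:260],t,cv2.TM_CCOEFF_NORMED);print(cv2.minMaxLoc(r))
# predicted tip/mark pixels in 6, and plain/overlay crops
def crop(c,u0,v0,w,h,s): return cv2.resize(c['im'][v0:v0+h,u0:u0+w],(w*s,h*s),interpolation=cv2.INTER_CUBIC)
u0,v0=212,236
A=crop(c6,u0,v0,33,30,12);B=A.copy()
def dot(X,col):
    q=proj(c6,[X])[0];p=((q-[u0,v0]+.5)*12).astype(int);print(q);cv2.circle(B,tuple(map(int,p)),3,col,-1)
dot(m,(0,0,255));g=np.array([-e[1],e[0],0])
for s in np.arange(-.008,.009,.004): dot(m+g*.004+e*s,(0,255,255))
S=load('side6');q=proj(S,[m])[0];print(q);C=crop(S,int(q[0])-16,int(q[1])-11,33,24,24)[:240*2,:]
out=np.vstack([np.hstack([A,B]),cv2.resize(crop(S,int(q[0])-16,int(q[1])-6,33,10,24),(792,240))])
cv2.imwrite('pics/six.png',out)
```

```text
corner travel w4->w5 0.029444657276179054 [-0.0035 -0.0293 -0.    ]
edge travel 0.02954146283540972
(-0.7707982063293457, 0.9527279138565063, (25, 4), (11, 10))
[228.2921 253.8922]
[234.1416 242.0849]
[234.3979 248.043 ]
[234.6527 253.9256]
[234.906  259.7335]
[235.1576 265.4674]
[352.0004 187.722 ]
```

View pics/six.png

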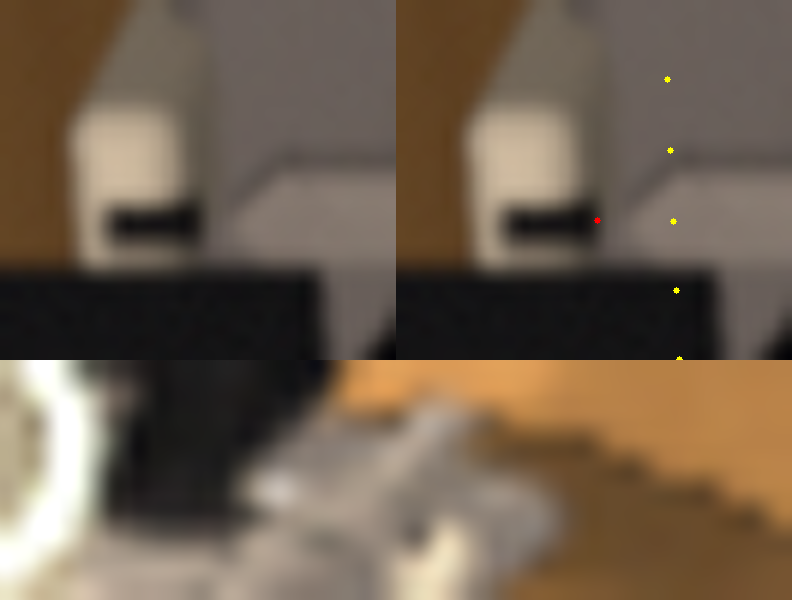

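The wrist close-up now shows the ridge centred at crop row 222, ending at (200,222). The pointer, whose upper edge is at row 168 with a half-width of about 50 px, has its tip at about (232,219). That is level to within about 0.2 to 0.5 mm, so I nudge it slightly outward, check the lid and hand in.

```bash
python3 -m handwheel '[[0.0,-0.0003,0,0,0,0,0],[0.0,0,0,0,0,0,0],[0.0,0,0,0,0,0,0],[0.0,0,0,0,0,0,0],[0.0,0,0,0,0,0,0],[0.0,0,0,0,0,0,0],[0.0,0,0,0,0,0,0],[0.0,0,0,0,0,0,0]]' 50
python3 - <<'E'
from h import *
s=ctrl.get_state();p=np.array(s['position']);print('travel',np.linalg.norm(p[:2]-[.4657,-.1129]),p)
c=load('side6');X=cloud(c);m=(abs(X[...,0]-.464)<.06)&(abs(X[...,1]+.2895)<.06)&(X[...,2]>.007)&(X[...,2]<.05);print(X[m].mean(0),X[m].max(0))
ctrl.close_job()
E
```

```text
time: 17.32
position: [0.4624, -0.1459, 0.0312]
tool_rot: [-2.313, -2.123, -0.006]
ft_force: [2.4, 7.0, -0.7]
grip_width: 0.195
grip_force: 50.0
travel 0.03319431219349493 [ 0.4624 -0.1459  0.0312]
[ 0.451  -0.2632  0.0142] [ 0.4995 -0.238   0.0342]
the job is handed in; nothing more can be done
```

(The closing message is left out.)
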